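# Clamp the blank on the moulder's clamping board

### The job

The wooden blank is lying ready on the clamping board: push the steel clamp strap sideways with the back of a finger until it is fully home across the blank, and only then push the red cam lever all the way down to clamp it. Push only, lift nothing, leave the blank where it lies and the other things alone, and finish clear of the clamp.

Things in the scene. Friction and masses are not known exactly. Their poses are not given: they have to be found in the camera images.
- board: (all lengths in these notes are in mm) plywood clamping board, 280 (x) x 320 (y) x 18 thick, screwed to the machine table; origin at the centre of its underside, z up; it stands at a different place and yaw each time. It carries an aluminium fence and an end stop (tops 33 above the table), and a steel post on which the clamp strap swings
- pivot (a point): point on the strap's vertical swing axis, level with the top face of the strap, 72 above the table; at x +40, y -60 in the board's frame
- strap (a joint): swing of the dark steel clamp strap about its upright post, rad. 0: the strap points along the board's -x, parked off the wood; it grows as the strap turns clockwise seen from above; 1.571: home, against its stop, the strap pointing along the board's +y, straight across the blank. Stays where it is left; friction about 0.25 N m (about 2 N of push near the free end)
- strap_end (a point): centre of the end face of the strap's free end, 63 above the table, 170 from the swing axis. The strap is a flat bar 36 wide and 18 thick, underside 54 and top 72 above the table (11 clear above the blank's top apart from the pad); it runs from this end to 35 beyond the swing axis. All its length keeps this height as it swings level
- lever (a joint): red cam lever, hinged across the strap right over the swing axis and riding round with the strap, rad. 0: it stands 1.309 (75 degrees) above level, leaning away from the strap's free end; grows as it is pushed down over the tail side (straight away from the free end); 1.309: fully down, level, clamped. Elevation above level = 1.309 - value. Stays where it is left; friction about 0.35 N m (3 to 5 N at the ball)
- lever_hinge (a point): centre of the lever's level hinge, on the swing axis, 90 above the table
- lever_ball (a point): centre of the red ball (28 diameter) at the lever's tip, 110 from its hinge along the 14 thick red rod; swings down to 90 above the table
- pad: orange pressure pad, 26 diameter, 5 thick, under the strap 130 from the swing axis; origin at the centre of its underside. The cam lowers it by up to 4.8 as the lever goes down; 4 above the wood when the lever value is 0
- blank: light wooden blank with a darker stripe, 180 x 70 x 25, lying loose on the board against the fence, its long side along the board's x, top 43 above the table; origin at the centre of its underside
- spacer: loose brass spacer ring, 44 outside diameter, 12 high, lying on the board; bystander; origin at the centre of its underside
- star_knob: loose black star knob, about 46 across, 30 high, standing on the board; bystander; origin at the centre of its underside
- spray_can: spray can with yellow label, 56 diameter, 160 high, standing on the machine table; bystander; origin at the centre of its underside
- cutter_head: aluminium cutter head, 90 diameter, 55 high, on the machine table; bystander; origin at the centre of its underside
- ring_stack: stack of steel spindle rings, 48 diameter, 45 high, on the machine table; bystander; origin at the centre of its underside
- wrench: steel wrench lying on the machine table; bystander
- spare_blank: spare light wooden blank 180 x 70 x 25, lying flat on the machine table away from the board; bystander; origin at the centre of its underside
- push_block: red push block 160 x 75 with a black bow handle, about 87 high, on the machine table; bystander; origin at the centre of its underside
Things that resemble listed ones, but are neither listed nor needed, are in the scene too. Leave any blue or orange look-alike of the blank alone.

How it is judged:
By the outcome, as a careful person would: the job done as asked, in the order asked, and still so for the second after the job is handed in, with the robot touching nothing.
It also fails if it takes over 53 s, if anything falls off the work surface, if the arm or the gripper's body presses on something with over 40 N, if the wrist force passes 120 N, or if a joint passes its speed limit or range.

### The arm

A 6-joint arm with a two-finger parallel gripper is mounted at the origin on the work surface. World frame = base frame: x ahead of the robot, y to its left, z up, the work surface at z = 0. Lengths are in mm, angles in degrees, forces in N, time in s.
With the tool pointing down it reaches from about 225 to 875 mm from the base axis. Payload 3.4 kg.
Tool frame: the origin (TCP) lies midway between the tips of the shut fingers; the grasp point (between the pads) lies r.grip_point_offset behind it (r.grip_point_offset is the distance from the TCP to the grasp point, in mm); y points along the fingers, x is the direction in which the jaws open and shut, and the axes are right-handed (so a half turn about y gives the same grasp; the last joint's range is limited). The gripper opens to 85 mm and grips with 20 to 120 N. Pads are 22 mm wide; open, the fingers measure 114 mm over their backs; the gripper's body (76 mm by 85 mm) begins 54 mm behind the grasp point. The pads swing forward as they close: fully open they stand 13 mm farther back than shut.
Start: joints at [66.349, 15.808, 86.224, -0, 77.962, -6.933], TCP at [165.43, 550.723, 231.328] pointing down, gripper open.
Joint ranges: [-165.64, 165.64], [-43.16, 119.46], [12.63, 154.43], [-67.54, 247.53], [6.08, 155.33], [-154.97, 154.97]. Speed limits (degrees/s): [147.25, 147.25, 180, 180, 180, 180].

### API

Orientations are given as [roll, pitch, yaw] about the fixed x, y, z axes, in that order (R = Rz(yaw) Ry(pitch) Rx(roll)).
In Python, from station import state, capture, get_calibration, r gives the robot as it stands.
- The arm moves only by the tool servo_tool, never from a script. Its argument "steps" is text: rows parted by semicolons, each of 5 numbers parted by spaces: the shift along the tool's x, y, z in m, then the turn about the tool's y in rad, then the opening, from 0 (shut) to 1 (fully open). In form: tx ty tz turn gripper; .... A call has 1 to 8 rows; each row is the pose to reach, as a shift and turn from the pose commanded when the call began, along the tool's axes at that moment; what a row does not reach only later rows make up. A row lasts 1/12 s, in which the tool goes at most 41.7 mm and 7.16 degrees, less where a joint would pass 70% of its speed; a pose out of reach is approached as far as the arm can. A call with a gripper value outside its range is refused whole. The fingers move at their own pace and stop on an object; "force" is the grip in N (left out, the last holds). Time passes only in rows, so rows that repeat a pose let the fingers close. It gives the time, the measured TCP pose, the force and the opening at its end, in the units of the state.
- state(): the state, without advancing time (a new reading comes with each control period).
- capture(name): name is "side" or "top" or "wrist"; returns the picture (420x560x3 uint8, red, green, blue); there is no depth.
- get_calibration(name): a dict with "vertical_fov" (degrees; the focal length in pixels is half the picture's height over the tangent of half this angle, whatever the lens; pixels are square), "cx", "cy" (the principal point, pixels), "world_to_cam" (4x4, takes a point from world to camera coordinates); the wrist camera has in their place "mount" (4x4, takes a point from camera to tool coordinates, whose origin is the TCP and whose axes are the tool frame's). Camera axes: x right, y down, z forward; pixel columns grow to the right and rows downward; lengths in mm; the calibration is good to about 2 mm. A picture is of the moment at which its call begins: read the wrist's pose just before it. get_calibration takes no time and is no camera call.
- r.hand_in(): hands the job in, once; it reports no verdict.
The state is a dict: "clock": time; "qpos": joint angles; "joint_velocities": joint speeds; "joint_efforts": joint torques, N m; "tcp_pos": TCP position; "tool_rot": TCP orientation; "contact_force": force on the tool from outside, world axes, zero at the start; "wrist_torque": the same for the moment, N m; "grip_width": finger opening in mm.
Only numpy, scipy, OpenCV 4.12 (cv2) and the standard library are available. Lean on these libraries where they do the work, as an engineer would, in place of code of your own. Each camera call takes 0.05 s, during which the arm holds its last target. There are 200 camera calls.

## Working session

There is one attempt and no reset: what is moved stays moved. The work goes in short steps, Python scripts to look and compute and a tool call to move; the robot and the scene stay as the last step left them, time stands still between calls to the robot, and variables do not carry over. Pictures are saved under pics/ and viewed, about 8 in all and at most 12, crops included, and the job is handed in when it is done.

Besides the shell and the picture viewer there is one more tool, called after "Call:" as name(argument=value, ...) on one line, values as JSON. servo_tool: Moves the arm, as the interface text tells. Its arguments: {"type":"object","properties":{"steps":{"type":"string"},"force":{"type":"number"}},"required":["steps"]}

```bash
mkdir -p pics; ls; python3 - <<'E'
from station import *
import cv2,numpy as np
for n in("side","top"):
    cv2.imwrite(f"pics/{n}0.png",cv2.resize(capture(n),None,fx=1.4,fy=1.4,interpolation=cv2.INTER_CUBIC)[:,:,::-1])
    c=get_calibration(n);print({k:np.round(v,3).tolist() for k,v in c.items() if k!='lens'} if 1 else 0)
s=state();print(s);print(get_calibration("wrist"),r.grip_point_offset)
E
```

```text
pics
{'vertical_fov': 50.879, 'cx': 277.095, 'cy': 206.127, 'world_to_cam': [[-0.981, -0.196, -0.002, 435.13], [-0.14, 0.705, -0.695, 165.278], [0.137, -0.682, -0.719, 1393.116], [0.0, 0.0, 0.0, 1.0]]}
{'vertical_fov': 57.605, 'cx': 278.587, 'cy': 208.07, 'world_to_cam': [[-0.118, -0.993, -0.004, 44.046], [-0.968, 0.116, -0.222, 464.491], [0.221, -0.022, -0.975, 1094.607], [0.0, 0.0, 0.0, 1.0]]}
{'clock': 0.1, 'qpos': array([ 6.63480337e+01,  1.58449639e+01,  8.62883309e+01,  5.30655457e-04,
        7.79618983e+01, -6.93487241e+00]), 'joint_velocities': array([-0.07366286, -0.15257469, -0.11610908,  0.0159567 ,  0.009749  ,
        0.04036795]), 'joint_efforts': array([ 2.59008884e-03, -4.17692578e+01, -2.46405298e+01, -2.84830712e-04,
        5.87739007e-03, -9.65178913e-06]), 'tcp_pos': array([165.22864621, 550.25828956, 230.51406598]), 'tool_rot': array([-89.98799126,   0.09443408,  73.28280495]), 'contact_force': array([ 0.75411462, -0.36305894, -0.05122296]), 'wrist_torque': array([0.00759204, 0.02092158, 0.04185549]), 'grip_width': 85.39590208133092}
{'vertical_fov': 71.11861450680203, 'cx': 281.01454608821996, 'cy': 207.51511600217972, 'mount': array([[ 9.99999554e-01, -3.39930638e-04,  8.81347745e-04,
         9.96761367e-01],
       [-9.42680233e-04, -2.99190567e-01,  9.54192913e-01,
        -1.42681014e+02],
       [-6.06684742e-05, -9.54193318e-01, -2.99190754e-01,
         7.66642355e+01],
       [ 0.00000000e+00,  0.00000000e+00,  0.00000000e+00,
         1.00000000e+00]])} 18.700000000000003
```

View pics/side0.png

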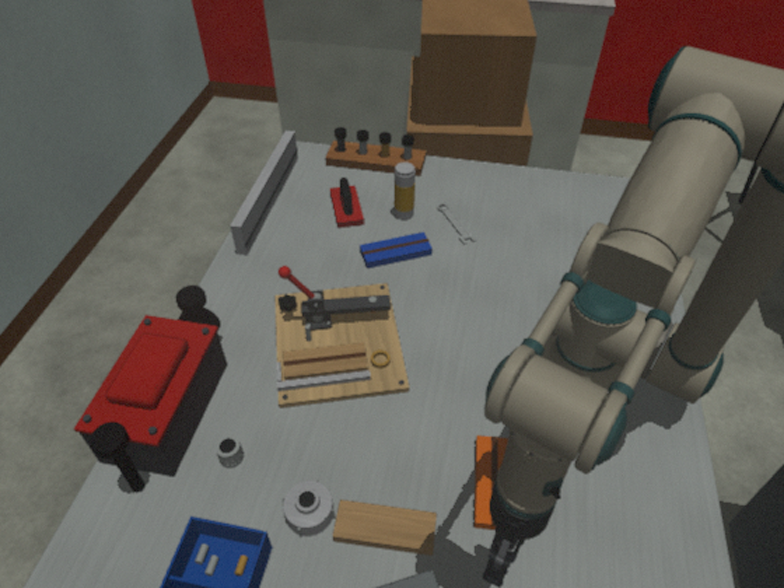

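View pics/top0.png

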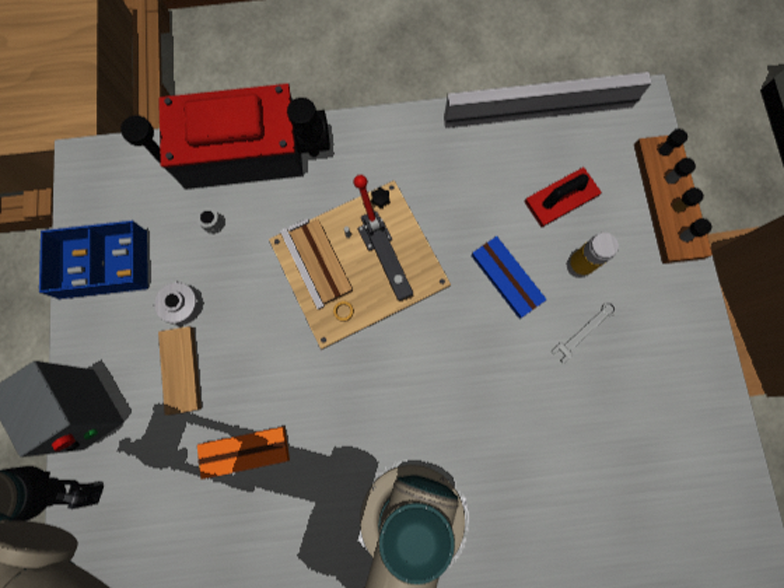

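The top view shows the board with corners near (395,183), (450,284), (321,348) and (270,240). The dark strap runs from its pivot at (375,228) to its end at (405,297), and the red lever ball is at (361,182). The blank with the dark stripe lies against the fence at (320,260). The blue (508,275) and orange (243,452) look-alikes and the spare at (180,370) are off the board. I'll enlarge both views to measure.

```bash
python3 - <<'E'
from station import *
import cv2,numpy as np
print(get_calibration("top").keys())
t=capture("top");s=capture("side")
a=cv2.resize(t[115:260,180:335],None,fx=4,fy=4,interpolation=cv2.INTER_CUBIC)
b=cv2.resize(s[180:295,185:300],None,fx=5,fy=5,interpolation=cv2.INTER_CUBIC)
cv2.imwrite("pics/tc.png",a[:,:,::-1]);cv2.imwrite("pics/sc.png",b[:,:,::-1])
E
```

```text
dict_keys(['vertical_fov', 'cx', 'cy', 'world_to_cam'])
```

View pics/tc.png

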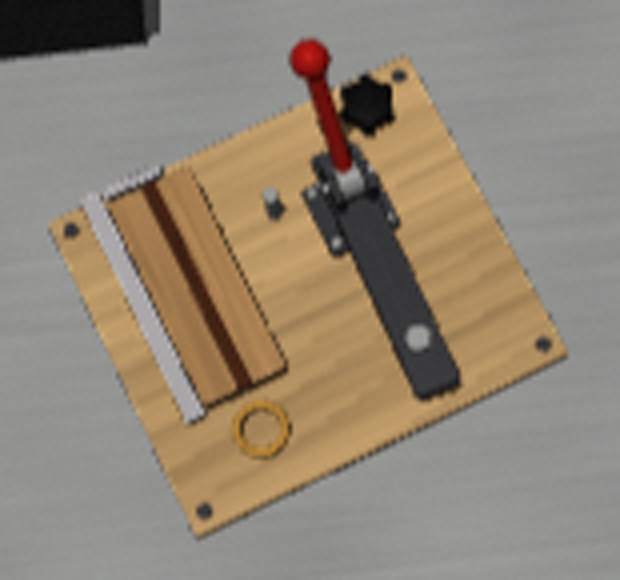

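View pics/sc.png

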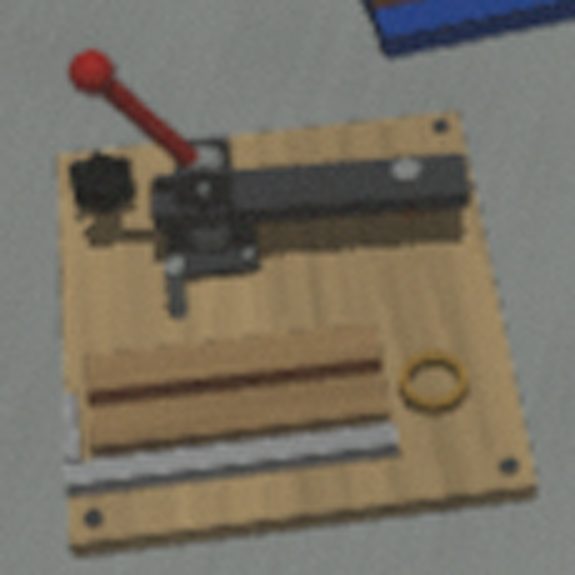

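In the top crop, the board corners are at (405,56), (568,354), (198,537) and (49,226), the ball is at (310,59), and the strap end is at (440,388). In the side crop, the corners are at (58,155), (460,110), (535,487) and (72,545), and the ball is at (92,72). The clamp is unambiguous, since there's only one strap and one lever. There's also a stop pin near (272,203) in the top crop.

```bash
cat > h.py <<'E'
from station import *
import numpy as np, cv2
from scipy.optimize import least_squares
from scipy.spatial.transform import Rotation as R
def proj(n,P):
    c=get_calibration(n);f=210/np.tan(np.radians(c["vertical_fov"]/2))
    M=c["world_to_cam"];q=np.atleast_2d(P)@M[:3,:3].T+M[:3,3]
    return q[:,:2]/q[:,2:]*f+[c["cx"],c["cy"]]
def b2w(b,P):
    P=np.atleast_2d(P);c,s=np.cos(b[2]),np.sin(b[2])
    return np.c_[b[0]+c*P[:,0]-s*P[:,1],b[1]+s*P[:,0]+c*P[:,1],P[:,2]]
def strap_pts(th): # direction -x rotated clockwise
    return np.array([-np.cos(th),np.sin(th),0])
E
python3 - <<'E'
from h import *
o=lambda a,k,off:(np.array(a)+.5)/k-.5+off
T=o([(405,56),(568,354),(198,537),(49,226)],4,[180,115]); S=o([(58,155),(460,110),(535,487),(72,545)],5,[185,180])
C=np.array([(140,-160,18),(-140,-160,18),(-140,160,18),(140,160,18.)])
res=lambda b,w=(1,1):np.r_[w[0]*(proj("top",b2w(b,C))-T).ravel(),w[1]*(proj("side",b2w(b,C))-S).ravel()]
for w in((1,1),(1,0),(0,1)):
    f=least_squares(res,[600,50,-.4],args=(w,),x_scale=[100,100,1]);print(w,f.x,np.degrees(f.x[2]),np.abs(f.fun).max())
    if w==(1,1):b=f.x;print(np.round(f.fun.reshape(-1,2),1))
np.save("b.npy",b)
# strap end top-edge corners
E=o([(421,400),(460,383)],4,[180,115])
def g(p):
    d=strap_pts(p[0]);n=np.array([-d[1],d[0],0]);piv=np.array([40,-60,72.])
    P=np.array([piv+170*d-18*n, piv+170*d+18*n]);return P
for z in(72,):
    for sgn in(1,-1):
        f=least_squares(lambda p:(proj("top",b2w(b,g(p)[::sgn]))-E).ravel(),[.05]);print("strap",f.x,f.fun)
bt=o((310,59),4,[180,115]);bs=o((92,72),5,[185,180])
f=least_squares(lambda P:np.r_[(proj("top",P)[0]-bt),(proj("side",P)[0]-bs)],[600,100,190.]);print("ball",f.x,f.fun)
print("pivot",b2w(b,[40,-60,90]))
E
```

```text
(1, 1) [5.51319774e+02 5.15805977e+01 3.48421557e-01] 19.963084707681592 1.108816952558925
[[ 0.1 -0.4]
 [ 0.1 -0.1]
 [-0.9  0.5]
 [-1.  -0.6]
 [-0.1 -0.5]
 [ 0.1 -0.3]
 [ 1.1 -0.8]
 [-0.2 -0.4]]
(1, 0) [5.50776648e+02 5.03411471e+01 3.51086113e-01] 20.11575249821167 0.6984975653232368
(0, 1) [5.51573724e+02 5.34441496e+01 3.45424834e-01] 19.791385141945774 0.7853128918481502
strap [0.05007074] [-0.98869659 -0.37031349  0.42008885 -0.96360453]
strap [0.04918719] [ 10.21427718  -5.23859047 -10.68981418   3.86424426]
ball [667.50312842  24.77335826 181.57027382] [ 0.00322626  0.03571608 -0.03535701 -0.01719439]
pivot [[609.4011633    8.84241589  90.        ]]
```

Board: (551, 52), yaw 20°. Strap at about 0.05 rad and lever at about 0.32 rad, both consistent with the notes. Next is the approach to the back (−y) side of the strap near its free end, with the fingers shut.

```bash
cat > plan.py <<'E'
from h import *
import json,os
b=np.load("b.npy");PIV=b2w(b,[40,-60,0])[0,:2];YB=np.degrees(b[2])
def load(): return json.load(open("cmd.json")) if os.path.exists("cmd.json") else [165.43,550.72,231.33,73.28]
def plan(goals,save=True):
    """goals: world x,y,z,yaw(deg); prints servo rows from commanded pose, 8 per call"""
    cmd=load()
    for i in range(0,len(goals),8):
        c,s=np.cos(np.radians(cmd[3])),np.sin(np.radians(cmd[3]));rows=[]
        for g in goals[i:i+8]:
            dx,dy,dz=np.array(g[:3])-cmd[:3]
            tx,tz,turn=round((c*dx+s*dy)/1e3,3),round((-s*dx+c*dy)/1e3,3),round(-np.radians(g[3]-cmd[3]),2)
            ty=round(-dz/1e3,3);rows.append(f"{tx} {ty} {tz} {turn} 0")
        print("; ".join(rows))
        cmd=[cmd[0]+1e3*(c*tx-s*tz),cmd[1]+1e3*(s*tx+c*tz),cmd[2]-1e3*ty,cmd[3]-np.degrees(turn)]
        print("->",np.round(cmd,1))
    if save: json.dump([float(v) for v in cmd],open("cmd.json","w"))
def line(goal,n,start=None):
    a=np.array(start or load());return [list(a+(np.array(goal)-a)*k/n) for k in range(1,n+1)]
def strap(th,off,z=56,rr=145):
    al=np.radians(180+YB)-th;d=np.array([np.cos(al),np.sin(al)]);t=np.array([d[1],-d[0]])
    p=PIV+rr*d-off*t;return [p[0],p[1],z,np.degrees(al)-90]
E
python3 - <<'E'
from plan import *
g=strap(.05,65,z=200);print(g)
plan(line(g,24)+line(strap(.05,65,z=57),8,g))
E
```

```text
[np.float64(489.9206811810944), np.float64(-95.9164233187229), 200, np.float64(107.09829573202748)]
-0.022 0.001 -0.021 -0.02 0; -0.044 0.003 -0.041 -0.05 0; -0.066 0.004 -0.062 -0.07 0; -0.088 0.005 -0.083 -0.1 0; -0.11 0.007 -0.104 -0.12 0; -0.131 0.008 -0.124 -0.15 0; -0.153 0.009 -0.145 -0.17 0; -0.175 0.01 -0.166 -0.2 0
-> [274.1 335.4 221.3  84.7]
-0.026 0.002 -0.015 -0.02 0; -0.051 0.003 -0.031 -0.05 0; -0.077 0.004 -0.047 -0.07 0; -0.103 0.006 -0.063 -0.1 0; -0.128 0.007 -0.079 -0.12 0; -0.154 0.008 -0.095 -0.14 0; -0.179 0.01 -0.111 -0.17 0; -0.205 0.011 -0.127 -0.19 0
-> [381.7 119.6 210.3  95.6]
-0.028 0.001 -0.011 -0.03 0; -0.056 0.002 -0.022 -0.05 0; -0.084 0.004 -0.032 -0.08 0; -0.113 0.005 -0.043 -0.1 0; -0.141 0.006 -0.054 -0.13 0; -0.169 0.008 -0.065 -0.15 0; -0.197 0.009 -0.076 -0.18 0; -0.225 0.01 -0.087 -0.2 0
-> [490.4 -95.8 200.3 107.1]
0.0 0.018 0.0 -0.0 0; 0.0 0.036 0.0 -0.0 0; 0.0 0.054 0.0 -0.0 0; 0.0 0.072 0.0 -0.0 0; 0.0 0.09 0.0 -0.0 0; 0.0 0.108 0.0 -0.0 0; 0.0 0.125 0.0 -0.0 0; 0.0 0.143 0.0 -0.0 0
-> [490.4 -95.8  57.3 107.1]
```

Call:
servo_tool(steps="-0.022 0.001 -0.021 -0.02 0; -0.044 0.003 -0.041 -0.05 0; -0.066 0.004 -0.062 -0.07 0; -0.088 0.005 -0.083 -0.1 0; -0.11 0.007 -0.104 -0.12 0; -0.131 0.008 -0.124 -0.15 0; -0.153 0.009 -0.145 -0.17 0; -0.175 0.01 -0.166 -0.2 0")

```text
clock: 0.87
tcp_pos: [274.3, 334.0, 221.2]
tool_rot: [-90.0, 0.0, 84.8]
contact_force: [0.6, 0.5, -0.0]
grip_width: -0.1
```

Call:
servo_tool(steps="-0.026 0.002 -0.015 -0.02 0; -0.051 0.003 -0.031 -0.05 0; -0.077 0.004 -0.047 -0.07 0; -0.103 0.006 -0.063 -0.1 0; -0.128 0.007 -0.079 -0.12 0; -0.154 0.008 -0.095 -0.14 0; -0.179 0.01 -0.111 -0.17 0; -0.205 0.011 -0.127 -0.19 0")

```text
clock: 1.53
tcp_pos: [382.0, 118.2, 210.2]
tool_rot: [-90.0, -0.0, 95.7]
contact_force: [0.8, -0.1, 0.4]
grip_width: 0.1
```

Call:
servo_tool(steps="-0.028 0.001 -0.011 -0.03 0; -0.056 0.002 -0.022 -0.05 0; -0.084 0.004 -0.032 -0.08 0; -0.113 0.005 -0.043 -0.1 0; -0.141 0.006 -0.054 -0.13 0; -0.169 0.008 -0.065 -0.15 0; -0.197 0.009 -0.076 -0.18 0; -0.225 0.01 -0.087 -0.2 0")

```text
clock: 2.2
tcp_pos: [490.7, -97.3, 200.1]
tool_rot: [-90.0, -0.0, 107.1]
contact_force: [-0.3, 0.2, 0.3]
grip_width: -0.1
```

Call:
servo_tool(steps="0 0.018 0 0 0; 0 0.036 0 0 0; 0 0.054 0 0 0; 0 0.072 0 0 0; 0 0.09 0 0 0; 0 0.108 0 0 0; 0 0.125 0 0 0; 0 0.143 0 0 0")

```text
clock: 2.87
tcp_pos: [490.4, -95.8, 56.5]
tool_rot: [-90.0, 0.0, 107.1]
contact_force: [-1.3, -0.4, -0.7]
grip_width: -0.1
```

```bash
python3 - <<'E'
from plan import *
cv2.imwrite("pics/w1.png",capture("wrist")[:,:,::-1])
# settle; approach to contact, then arc
plan(line(strap(.05,30),8)+[strap(.05+.06*k,30) for k in range(1,9)])
E
```

```text
0.004 0.0 0.0 -0.0 0; 0.009 0.0 0.0 -0.0 0; 0.013 0.0 0.0 -0.0 0; 0.018 0.001 0.0 -0.0 0; 0.022 0.001 0.0 -0.0 0; 0.026 0.001 0.0 -0.0 0; 0.031 0.001 0.0 -0.0 0; 0.035 0.001 0.0 -0.0 0
-> [480.1 -62.4  56.3 107.1]
0.009 0.0 0.002 0.06 0; 0.018 0.0 0.003 0.12 0; 0.026 0.0 0.004 0.18 0; 0.035 0.0 0.003 0.24 0; 0.044 0.0 0.003 0.3 0; 0.053 0.0 0.002 0.36 0; 0.062 0.0 0.0 0.42 0; 0.07 0.0 -0.002 0.48 0
-> [461.4   5.1  56.3  79.6]
```

View pics/w1.png

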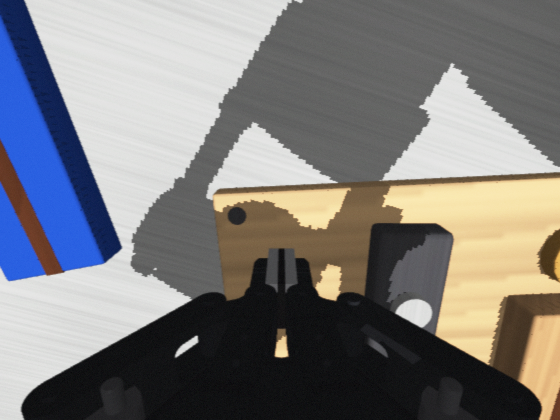

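The wrist view shows the shut fingers at (281,265), standing beside the strap (end at 410,230) on the correct side and parallel to its flank. I'll start pushing.

Call:
servo_tool(steps="0.004 0 0 0 0; 0.009 0 0 0 0; 0.013 0 0 0 0; 0.018 0.001 0 0 0; 0.022 0.001 0 0 0; 0.026 0.001 0 0 0; 0.031 0.001 0 0 0; 0.035 0.001 0 0 0")

```text
clock: 3.58
tcp_pos: [480.1, -62.1, 56.7]
tool_rot: [-90.0, 0.1, 107.1]
contact_force: [-0.3, -2.4, 1.1]
grip_width: 0.1
```

Call:
servo_tool(steps="0.009 0 0.002 0.06 0; 0.018 0 0.003 0.12 0; 0.026 0 0.004 0.18 0; 0.035 0 0.003 0.24 0; 0.044 0 0.003 0.3 0; 0.053 0 0.002 0.36 0; 0.062 0 0 0.42 0; 0.07 0 -0.002 0.48 0")

```text
clock: 4.25
tcp_pos: [461.7, 5.3, 56.6]
tool_rot: [-90.1, 0.0, 79.4]
contact_force: [-0.3, -1.9, 1.2]
grip_width: -0.2
```

```bash
python3 - <<'E'
from plan import *
print(state()["contact_force"])
cv2.imwrite("pics/w2.png",capture("wrist")[:,:,::-1])
plan([strap(.53+.06*k,30) for k in range(1,15)]+[strap(1.38,30),strap(1.40,30)])
E
```

```text
[-0.31116292 -1.87524105  1.17349078]
0.009 0.0 0.002 0.06 0; 0.018 0.0 0.003 0.12 0; 0.027 0.0 0.003 0.18 0; 0.036 0.0 0.003 0.24 0; 0.045 0.0 0.003 0.3 0; 0.053 0.0 0.001 0.36 0; 0.062 0.0 -0.0 0.42 0; 0.071 0.0 -0.002 0.48 0
-> [476.2  74.6  56.3  52.1]
0.009 0.0 0.001 0.06 0; 0.017 0.0 0.002 0.12 0; 0.026 0.0 0.003 0.18 0; 0.035 0.0 0.003 0.24 0; 0.044 0.0 0.002 0.3 0; 0.053 0.0 0.001 0.36 0; 0.054 0.0 0.001 0.37 0; 0.057 0.0 0.0 0.39 0
-> [511.3 119.6  56.3  29.7]
```

View pics/w2.png

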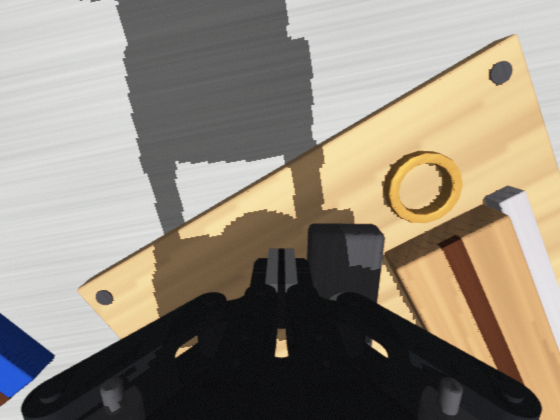

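The strap end, at (345,245), is flush against the finger back and swinging along. Force is about 2 N, as the notes expect. I'll carry on.

Call:
servo_tool(steps="0.009 0 0.002 0.06 0; 0.018 0 0.003 0.12 0; 0.027 0 0.003 0.18 0; 0.036 0 0.003 0.24 0; 0.045 0 0.003 0.3 0; 0.053 0 0.001 0.36 0; 0.062 0 0 0.42 0; 0.071 0 -0.002 0.48 0")

```text
clock: 4.97
tcp_pos: [476.0, 74.5, 56.3]
tool_rot: [-90.0, 0.1, 52.0]
contact_force: [0.2, -2.0, 0.4]
grip_width: 0.0
```

Call:
servo_tool(steps="0.009 0 0.001 0.06 0; 0.017 0 0.002 0.12 0; 0.026 0 0.003 0.18 0; 0.035 0 0.003 0.24 0; 0.044 0 0.002 0.3 0; 0.053 0 0.001 0.36 0; 0.054 0 0.001 0.37 0; 0.057 0 0 0.39 0")

```text
clock: 5.63
tcp_pos: [510.2, 119.6, 56.0]
tool_rot: [-89.9, 0.1, 29.8]
contact_force: [-1.5, -0.2, 0.1]
grip_width: -0.1
```

```bash
python3 - <<'E'
from plan import *
print(state()["contact_force"])
plan([strap(1.40+.02*k,30) for k in range(1,9)])
E
```

```text
[-1.45850348 -0.16296141  0.14493225]
0.003 0.0 0.001 0.02 0; 0.006 0.0 0.001 0.04 0; 0.009 0.0 0.002 0.06 0; 0.012 0.0 0.002 0.08 0; 0.015 0.0 0.002 0.1 0; 0.018 0.0 0.003 0.12 0; 0.021 0.0 0.003 0.14 0; 0.024 0.0 0.003 0.16 0
-> [530.6 134.1  56.3  20.6]
```

Call:
servo_tool(steps="0.003 0 0.001 0.02 0; 0.006 0 0.001 0.04 0; 0.009 0 0.002 0.06 0; 0.012 0 0.002 0.08 0; 0.015 0 0.002 0.1 0; 0.018 0 0.003 0.12 0; 0.021 0 0.003 0.14 0; 0.024 0 0.003 0.16 0")

```text
clock: 6.3
tcp_pos: [530.7, 134.4, 56.2]
tool_rot: [-90.0, 0.0, 20.5]
contact_force: [-0.8, -0.6, -0.3]
grip_width: 0.2
```

Call:
servo_tool(steps="0.001 0 0 0 0; 0.002 0 0 0.01 0; 0.003 0 0 0.01 0; 0.004 0 0 0.01 0")

```text
clock: 6.63
tcp_pos: [532.1, 135.1, 56.2]
tool_rot: [-90.0, 0.3, 20.0]
contact_force: [-7.8, -1.9, 4.8]
grip_width: 0.0
```

Call:
servo_tool(steps="0.001 0 0 0 0; 0.002 0 0 0 0; 0.003 0 0 0 0; 0.003 0 0 0 0")

```text
clock: 6.97
tcp_pos: [532.1, 135.1, 56.2]
tool_rot: [-90.0, 0.6, 20.0]
contact_force: [-11.3, -4.1, 8.6]
grip_width: 0.2
```

```bash
python3 - <<'E'
from plan import *
print(state()["contact_force"],state()["tcp_pos"])
t=capture("top");s=capture("side")
a=cv2.resize(t[115:260,180:335],None,fx=4,fy=4,interpolation=cv2.INTER_CUBIC)
cv2.imwrite("pics/t3.png",a[:,:,::-1])
E
```

```text
[-11.30487022  -4.09355292   8.64893258] [532.09278253 135.10620961  56.17668956]
```

View pics/t3.png

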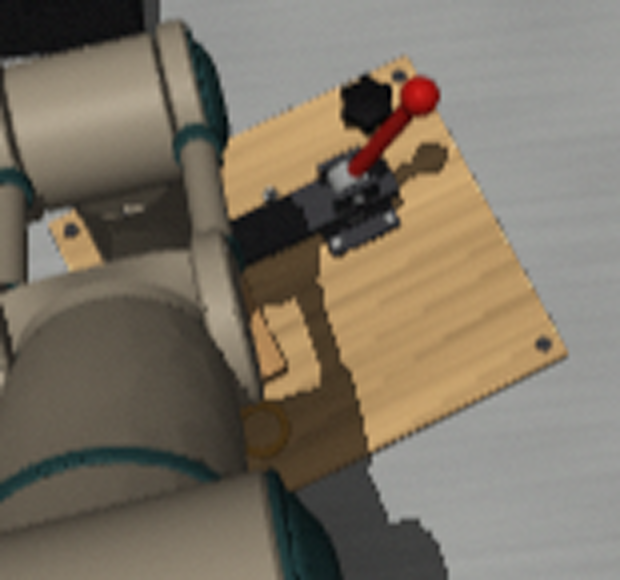

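The strap lies along board +y against its stop pin (270,195). TCP held still while the commanded pose advanced and the force rose to 12 N, so it's home. The ball is now at (421,97) in the crop. I'll back off, rise, and go over to the lever.

```bash
python3 - <<'E'
from plan import *
json.dump([537.2,136.5,56.3,20.0],open("cmd.json","w"))
open("plan.py","a").write('''
TD=np.array([np.cos(np.radians(YB-90)),np.sin(np.radians(YB-90))])
def lev(e,clear=0,sc=75):
    """tip pose with outer lower corner at sc along rod, clear above its surface; e deg"""
    e=np.radians(e);rho=sc*np.cos(e)-(7+clear)*np.sin(e)-11;z=90+sc*np.sin(e)+(7+clear)*np.cos(e)
    p=PIV+rho*TD;return [p[0],p[1],z,YB]
''')
E
python3 - <<'E'
from plan import *
for e in(50,54,57,60):
    p=PIV+110*np.cos(np.radians(e))*TD;print(e,proj("top",[*p,90+110*np.sin(np.radians(e))]))
print((np.array([421,97])+.5)/4-.5+[180,115])
g=load();c,s=np.cos(np.radians(20)),np.sin(np.radians(20))
a=[g[0]-40*c,g[1]-40*s,60,20.];u=[*a[:2],230,20.];v=lev(57,20);w=[v[0],v[1],230,YB];print(v)
plan(line(a,3)+line(u,5,a)+line(w,8,u)+line(v,4,w))
E
```

```text
50 [[287.91798768 138.46882655]]
54 [[286.01048601 138.70735702]]
57 [[284.49927759 138.96035224]]
60 [[282.92388127 139.27665861]]
[284.875 138.875]
[np.float64(611.8606536560668), np.float64(2.0714512032935275), np.float64(167.60554654131255), np.float64(19.963084707681592)]
-0.013 -0.001 -0.0 -0.0 0; -0.027 -0.002 0.0 -0.0 0; -0.04 -0.004 0.0 -0.0 0; -0.04 -0.038 0.0 -0.0 0; -0.04 -0.072 0.0 -0.0 0; -0.04 -0.106 0.0 -0.0 0; -0.04 -0.14 0.0 -0.0 0; -0.04 -0.174 0.0 -0.0 0
-> [499.6 122.8 230.3  20. ]
0.008 0.0 -0.019 0.0 0; 0.016 0.0 -0.038 0.0 0; 0.024 0.0 -0.057 0.0 0; 0.032 0.0 -0.076 0.0 0; 0.04 0.0 -0.095 0.0 0; 0.048 0.0 -0.114 0.0 0; 0.056 0.0 -0.133 0.0 0; 0.064 0.0 -0.152 0.0 0
-> [611.7   1.9 230.3  20. ]
0.0 0.016 0.0 0.0 0; 0.0 0.031 0.0 0.0 0; 0.0 0.047 0.0 0.0 0; 0.0 0.063 0.0 0.0 0
-> [611.7   1.9 167.3  20. ]
```

The lever's elevation is still about 56.5°, so it hasn't moved. Going there.

Call:
servo_tool(steps="-0.013 -0.001 0 0 0; -0.027 -0.002 0 0 0; -0.04 -0.004 0 0 0; -0.04 -0.038 0 0 0; -0.04 -0.072 0 0 0; -0.04 -0.106 0 0 0; -0.04 -0.14 0 0 0; -0.04 -0.174 0 0 0")

```text
clock: 7.73
tcp_pos: [500.8, 122.8, 232.8]
tool_rot: [-90.1, -0.2, 20.0]
contact_force: [-0.1, -0.3, 0.5]
grip_width: -0.1
```

Call:
servo_tool(steps="0.008 0 -0.019 0 0; 0.016 0 -0.038 0 0; 0.024 0 -0.057 0 0; 0.032 0 -0.076 0 0; 0.04 0 -0.095 0 0; 0.048 0 -0.114 0 0; 0.056 0 -0.133 0 0; 0.064 0 -0.152 0 0")

```text
clock: 8.4
tcp_pos: [613.8, 0.7, 230.9]
tool_rot: [-90.1, -0.2, 20.0]
contact_force: [-0.2, 0.1, -0.2]
grip_width: 0.0
```

Call:
servo_tool(steps="0 0.016 0 0 0; 0 0.031 0 0 0; 0 0.047 0 0 0; 0 0.063 0 0 0")

```text
clock: 8.73
tcp_pos: [613.4, 1.3, 167.2]
tool_rot: [-90.1, -0.2, 20.0]
contact_force: [-0.6, 1.0, -0.8]
grip_width: -0.2
```

```bash
python3 - <<'E'
from plan import *
s=capture("side")
b=cv2.resize(s[140:295,160:315],None,fx=3.7,fy=3.7,interpolation=cv2.INTER_CUBIC)
cv2.imwrite("pics/s4.png",b[:,:,::-1])
plan(line(lev(57,0),4)+[lev(57-3.5*k) for k in range(1,17)]+[lev(-1),lev(-1)])
E
```

```text
0.0 0.003 -0.004 0.0 0; 0.0 0.005 -0.008 0.0 0; 0.0 0.008 -0.012 0.0 0; 0.0 0.011 -0.017 0.0 0; 0.0 0.013 -0.021 0.0 0; 0.0 0.015 -0.024 0.0 0; 0.0 0.018 -0.028 0.0 0; 0.0 0.021 -0.032 0.0 0
-> [622.7 -28.2 146.3  20. ]
0.0 0.003 -0.003 0.0 0; 0.0 0.007 -0.006 0.0 0; 0.0 0.01 -0.009 0.0 0; 0.0 0.014 -0.012 0.0 0; 0.0 0.018 -0.014 0.0 0; 0.0 0.022 -0.017 0.0 0; 0.0 0.026 -0.019 0.0 0; 0.0 0.03 -0.02 0.0 0
-> [629.5 -47.  116.3  20. ]
0.0 0.004 -0.002 0.0 0; 0.0 0.009 -0.003 0.0 0; 0.0 0.013 -0.004 0.0 0; 0.0 0.018 -0.005 0.0 0; 0.0 0.021 -0.005 0.0 0; 0.0 0.021 -0.005 0.0 0
-> [631.2 -51.7  95.3  20. ]
```

View pics/s4.png

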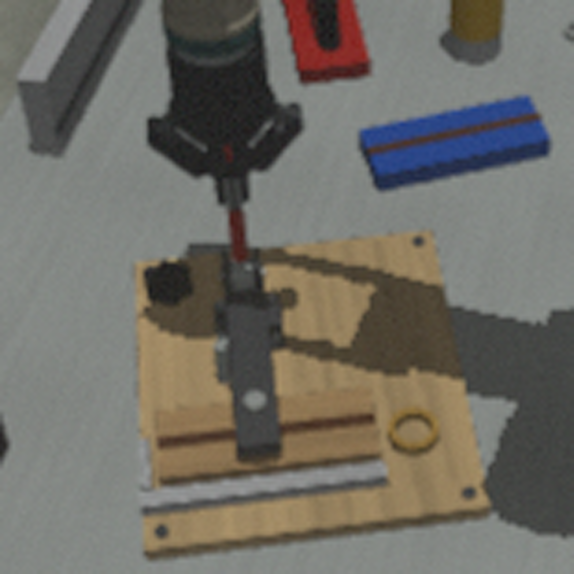

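The side view shows the strap straight across the blank, the blank still at the fence, and the shut fingers (232,190) in front of the red rod (238,235) on its free-end side. I'll push the lever down along its arc.

Call:
servo_tool(steps="0 0.003 -0.004 0 0; 0 0.005 -0.008 0 0; 0 0.008 -0.012 0 0; 0 0.011 -0.017 0 0; 0 0.013 -0.021 0 0; 0 0.015 -0.024 0 0; 0 0.018 -0.028 0 0; 0 0.021 -0.032 0 0")

```text
clock: 9.45
tcp_pos: [623.7, -28.4, 147.6]
tool_rot: [-90.1, -0.2, 20.0]
contact_force: [-1.1, 1.9, 4.6]
grip_width: -0.2
```

Call:
servo_tool(steps="0 0.003 -0.003 0 0; 0 0.007 -0.006 0 0; 0 0.01 -0.009 0 0; 0 0.014 -0.012 0 0; 0 0.018 -0.014 0 0; 0 0.022 -0.017 0 0; 0 0.026 -0.019 0 0; 0 0.03 -0.02 0 0")

```text
clock: 10.12
tcp_pos: [630.8, -48.1, 117.1]
tool_rot: [-90.2, -0.1, 20.0]
contact_force: [1.1, -2.1, 5.1]
grip_width: -0.3
```

Call:
servo_tool(steps="0 0.004 -0.002 0 0; 0 0.009 -0.003 0 0; 0 0.013 -0.004 0 0; 0 0.018 -0.005 0 0; 0 0.021 -0.005 0 0; 0 0.021 -0.005 0 0")

```text
clock: 10.62
tcp_pos: [632.6, -52.9, 96.8]
tool_rot: [-90.2, -0.1, 20.0]
contact_force: [0.3, -0.5, 7.6]
grip_width: 0.1
```

Force is rising near the end of travel. I'll press a few mm more to confirm the stop.

Call:
servo_tool(steps="0 0.001 0 0 0; 0 0.002 0 0 0; 0 0.003 0 0 0; 0 0.003 0 0 0")

```text
clock: 10.95
tcp_pos: [632.7, -53.0, 96.5]
tool_rot: [-90.2, -0.2, 20.0]
contact_force: [-3.7, -1.7, 20.4]
grip_width: 0.1
```

It's on the hard stop: 20 N, held at 96.5 where 97 is expected. I'll lift straight up and move away towards the robot's right, clear of the clamp.

Call:
servo_tool(steps="0 -0.01 0 0 0; 0 -0.03 0 0 0; 0 -0.06 0 0 0; 0 -0.09 0 0 0; 0 -0.12 0 0 0; 0 -0.15 0 0 0; 0 -0.17 0 0 0; 0 -0.17 0 0 0")

```text
clock: 11.62
tcp_pos: [633.4, -52.4, 267.2]
tool_rot: [-90.3, -0.4, 20.0]
contact_force: [1.0, -0.2, 0.9]
grip_width: -0.3
```

Call:
servo_tool(steps="-0.03 0 -0.02 0 0; -0.06 0 -0.04 0 0; -0.09 0 -0.06 0 0; -0.12 0 -0.08 0 0; -0.15 0 -0.1 0 0; -0.18 0 -0.12 0 0; -0.21 0 -0.14 0 0; -0.24 0 -0.16 0 0")

```text
clock: 12.28
tcp_pos: [458.4, -284.9, 260.7]
tool_rot: [-89.9, 0.1, 20.0]
contact_force: [0.2, 0.6, -0.8]
grip_width: -0.3
```

Call:
servo_tool(steps="-0.01 0 -0.02 0 0; -0.02 0 -0.04 0 0; -0.02 0 -0.06 0 0; -0.02 0 -0.06 0 0; -0.02 0 -0.06 0 0")

```text
clock: 12.7
tcp_pos: [461.4, -347.7, 260.3]
tool_rot: [-89.8, 0.1, 19.9]
contact_force: [-0.2, 0.3, -0.1]
grip_width: 0.2
```

```bash
python3 - <<'E'
from plan import *
t=capture("top");s=capture("side");print(state()["contact_force"],np.abs(state()["joint_velocities"]).max())
a=cv2.resize(t[115:260,180:335],None,fx=2.5,fy=3.5/1.4,interpolation=cv2.INTER_CUBIC)
b=cv2.resize(s[165:310,175:330],None,fx=2.5,fy=2.5,interpolation=cv2.INTER_CUBIC)
cv2.imwrite("pics/f.png",np.hstack([a,b])[:,:,::-1])
p=PIV+110*TD
o=np.array([180,115]);print("ball pred crop",(proj("top",[*p,90])-o)*2.5,(proj("side",[*p,90])-[175,165])*2.5)
q=strap(np.pi/2,0,rr=170);print("end pred",(proj("top",[q[0],q[1],72])-o)*2.5)
E
```

```text
[ 0.05554188 -0.24450286 -0.34416709] 0.6846631895086439
ball pred crop [[297.44177323  72.84973368]] [[120.48565269  62.33976381]]
end pred [[ 88.87792288 177.66034391]]
```

View pics/f.png

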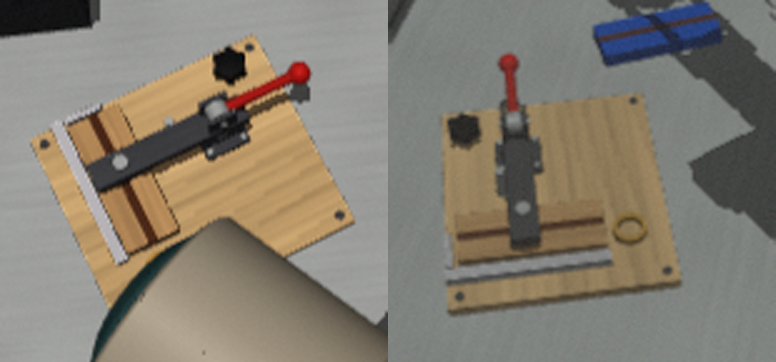

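The ball is at (299,73) in the top view and (121,62) in the side view. The prediction for fully down was (297,73) and (120,62), so they agree. The strap lies across the blank at its stop, and the blank, knob and ring haven't moved.

```bash
python3 -c "
from station import *
print(r.hand_in())"
```

```text
the job is handed in; nothing more can be done
None
```

The blank is clamped, and I handed the job in after about 13 s of robot time. I pushed the strap home with the back of a shut finger, and only then pushed the red lever fully down. The arm finished clear of the clamp.

- **Strap:** the push took about 2 N along the way. At the end the tool stopped moving while the force rose to about 12 N (15 N with the vertical part), and the picture showed the strap against its stop pin. The lever had not moved from its starting angle at that point.
- **Lever:** it stopped at 96.5 mm tip height (97 expected) under about 20 N. In the last pictures the ball is within about 2 pixels, in the enlarged crops, of where a fully lowered lever puts it, in both camera views.
- **Other things:** the blank, star knob and spacer ring look unmoved in the last side view. I did not measure their positions.
- **Small disagreements:** the strap's end appeared about 5 crop pixels (2 camera pixels) from its predicted spot, which I put down to my reading of the image. The tool also sat 1–2 mm off its commanded position during the lever push, which did no harm.

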